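# Change the filters of the downdraft sanding unit and reset its counter

### The job

Change the filters of the downdraft sanding unit: draw every spent cassette still in its bays straight out of the front, keeping it level so that no dust spills, and lay it flat in the steel waste bin, and slide a fresh cassette from the cardboard sheet fully home in each of the three bays. When all three fresh ones are in, take the stylus from its tool block, gently press the recessed reset button right down with it and hold it for a good second, and stand the stylus back in its hole down to the collar. Leave the other things on the bench where they are.

Things in the scene. Friction and masses are not known exactly. Their poses are not given: they have to be found in the camera images.
- unit: Downdraft sanding unit, fixed: low grey box 240 deep (x) x 260 wide (y) x 78 mm high, closed slotted metal top, black control strip 56 mm deep along the top's front edge. Origin: foot of the middle of its front face, on the bench; x points into the unit from its open front, z up. Three bays open in the front face, 68 mm apart.
- bay0 (a point): Middle of the mouth of bay 0 (unit y = -68 mm) on its floor, in the plane of the front face, axes as the unit's. The bay is 54 mm wide, floor at z = 6, roof at z = 34 mm, mouth edges rounded; cassettes slide freely. Home: cassette origin here, plate against the unit's face, axes as the unit's.
- bay1 (a point): Middle of the mouth of bay 1 (unit y = 0 mm) on its floor, in the plane of the front face, axes as the unit's. The bay is 54 mm wide, floor at z = 6, roof at z = 34 mm, mouth edges rounded; cassettes slide freely. Home: cassette origin here, plate against the unit's face, axes as the unit's.
- bay2 (a point): Middle of the mouth of bay 2 (unit y = 68 mm) on its floor, in the plane of the front face, axes as the unit's. The bay is 54 mm wide, floor at z = 6, roof at z = 34 mm, mouth edges rounded; cassettes slide freely. Home: cassette origin here, plate against the unit's face, axes as the unit's.
- reset_mouth (a point): Middle of the mouth of the reset recess in the control strip, level with the unit's top (z = 78 mm), at unit x = 30, y = 78 mm, axes as the unit's. The recess is 18 mm square, straight down; the face of the white button, 16 mm across, lies 10 mm below the mouth when up.
- reset_button (a joint): How far the reset button is pressed down, m: 0 up, 0.006 fully down. It springs back; fully down takes 5.6 N.
- spent0: Spent (dusty) filter cassette, 150 g, in bay 0 at the start, or absent: grey frame 50 wide x 24 thick reaching 92 mm to +x of the origin (last 14 mm narrowed to 42), front plate 60 wide x 32 high x 5 thick at x -5 to 0, pull fin 12 thick (y) x 40 high at x -45 to -5 mm. Origin: on the underside, below the plate's inner face; x from fin to nose, z up.
- spent1: Spent (dusty) filter cassette, 150 g, in bay 1 at the start, or absent: grey frame 50 wide x 24 thick reaching 92 mm to +x of the origin (last 14 mm narrowed to 42), front plate 60 wide x 32 high x 5 thick at x -5 to 0, pull fin 12 thick (y) x 40 high at x -45 to -5 mm. Origin: on the underside, below the plate's inner face; x from fin to nose, z up.
- spent2: Spent (dusty) filter cassette, 150 g, in bay 2 at the start, or absent: grey frame 50 wide x 24 thick reaching 92 mm to +x of the origin (last 14 mm narrowed to 42), front plate 60 wide x 32 high x 5 thick at x -5 to 0, pull fin 12 thick (y) x 40 high at x -45 to -5 mm. Origin: on the underside, below the plate's inner face; x from fin to nose, z up.
- fresh0: Fresh (clean) filter cassette, 110 g, on the cardboard sheet; fits any bay: grey frame 50 wide x 24 thick reaching 92 mm to +x of the origin (last 14 mm narrowed to 42), front plate 60 wide x 32 high x 5 thick at x -5 to 0, pull fin 12 thick (y) x 40 high at x -45 to -5 mm. Origin: on the underside, below the plate's inner face; x from fin to nose, z up.
- fresh1: Fresh (clean) filter cassette, 110 g, on the cardboard sheet; fits any bay: grey frame 50 wide x 24 thick reaching 92 mm to +x of the origin (last 14 mm narrowed to 42), front plate 60 wide x 32 high x 5 thick at x -5 to 0, pull fin 12 thick (y) x 40 high at x -45 to -5 mm. Origin: on the underside, below the plate's inner face; x from fin to nose, z up.
- fresh2: Fresh (clean) filter cassette, 110 g, on the cardboard sheet; fits any bay: grey frame 50 wide x 24 thick reaching 92 mm to +x of the origin (last 14 mm narrowed to 42), front plate 60 wide x 32 high x 5 thick at x -5 to 0, pull fin 12 thick (y) x 40 high at x -45 to -5 mm. Origin: on the underside, below the plate's inner face; x from fin to nose, z up.
- mat: Flat cardboard sheet, fixed, 190 (x) x 250 (y) x 2 mm thick, on which the fresh cassettes lie. Origin: middle of its underside.
- bin: Open steel waste bin, fixed, 190 (x) x 260 (y) x 45 mm high outside, walls and floor 5 mm. Origin: middle of its underside, z up. Holds three cassettes side by side along y.
- stand: Wooden tool block, fixed, 70 (x) x 140 (y) x 75 mm high, with two brushes standing up to 155 mm high some 70 mm from the stylus. Origin: middle of its underside.
- stand_hole (a point): Middle of the mouth of the stylus hole, on the block's top (z = 75 mm), at block y = +20 mm. The hole is 16 mm square and 70 mm deep.
- stylus: Stylus, 150 mm, 60 g, upright in the block. Origin at its tip, z up to the butt. From the tip: steel shank 6 mm thick to 30 mm, brass ferrule 12 thick to 66, collar 24 across from 66 to 71, wooden handle 14 mm square (sides along x and y) to 150 mm. In the block the collar rests on the top, the tip 66 mm below it.
- board: Bystander. Reclaimed board with flaking paint, 75 x 190 x 16 mm, lying on top of the unit behind the control strip. Origin: middle of its underside.
- sander: Bystander. Cork sanding block with a wooden back, 110 x 60 x 40 mm, at the back left. Origin: middle of its underside.
- dustbrush: Bystander. Dusting brush lying on the bench between the robot and the unit. Origin: middle of its underside.
- paintjar: Bystander. Glass jar with a steel lid, 68 mm across, 85 mm high, beside the unit on the side without the tool block. Origin: middle of its underside.
- flask: Bystander. Dark bottle, 72 mm across, 190 mm high, far left. Origin: middle of its underside.
- can: Bystander. Aluminium can, 84 mm across, 120 mm high, far right. Origin: middle of its underside.
- slat: Bystander. Wooden slat 170 x 35 x 18 mm on the bench, at the back right of the unit. Origin: middle of its underside.
Things that resemble listed ones, but are neither listed nor needed, are in the scene too. Several things have the shape of the stand; the one meant has the colours described above.

How it is judged:
By the outcome, as a careful person would: the job done as asked, in the order asked, and still so for the second after the job is handed in, with the robot touching nothing.
Of spent0, spent1, spent2 only 2 to 3 are there at a start; the rules pass over those that are not, and their reading is None.
At some moment in a run one of fresh0, fresh1, fresh2 may be knocked a few centimetres aside while the robot is not near it.
It also fails if it takes over 208 s, if anything falls off the work surface, if the arm or the gripper's body presses on something with over 40 N, if the wrist force passes 120 N, or if a joint passes its speed limit or range.

### The arm

A 7-joint arm with a two-finger parallel gripper is mounted at the origin on the work surface. World frame = base frame: x ahead of the robot, y to its left, z up, the work surface at z = 0. Lengths are in m, angles in rad, forces in N, time in s.
With the tool pointing down it reaches from about 0.4 to 0.9 m from the base axis. Payload 5.6 kg.
Tool frame: the origin (TCP) lies midway between the tips of the shut fingers; the grasp point (between the pads) lies 19 mm behind it; y points along the fingers, z is the direction in which the jaws open and shut, and the axes are right-handed (so a half turn about y gives the same grasp; the last joint's range is limited). The gripper opens to 92 mm and grips with 3 to 60 N. Pads are 20 mm wide; open, the fingers measure 128 mm over their backs; the gripper's body (75 mm by 189 mm) begins 69 mm behind the grasp point.
Start: joints at [1.296, 0.468, -0.012, 1.603, 0.006, 1.071, -0.056], TCP at [0.149, -0.633, 0.215] pointing down, gripper open.
Joint ranges: [-2.53, 2.53], [-0.31, 2.02], [-1.57, 1.55], [0.28, 2.44], [-1.29, 4.43], [0.15, 1.84], [-2.92, 2.92]. Speed limits (rad/s): [2.57, 2.57, 3.14, 3.14, 3.14, 3.14, 3.14].

### API

Orientations are given as a 3x3 rotation matrix whose columns are the frame's x, y, z axes.
In Python, from station import env, effector, solver, viewer, workorder, search_frame, tip_of gives the robot as it stands. Calls block until the motion is done:
- env.reach(position, orientation): joint-space move of the TCP to a pose.
- env.movel(position, frame=None, rate=0.15): straight line of the TCP; frame=None keeps the orientation; rate is the mean speed in m/s.
- env.goto_joints(angles): joint-space move.
- effector.release() and effector.grasp(squeeze=None): open the fingers fully, or close them until they stop; squeeze is the grip in N (None keeps the last).
- env.pause(seconds).
- solver.inverse_kinematics(position, orientation): joint angles nearest the present ones, or None.
- env.sense(): the state.
- viewer.read_camera(name): name is "side" or "top"; returns (picture, depth): 384x512x3 uint8, red, green, blue; 384x512 float32, m along the optical axis (not along the pixel's ray), 0 where there is no reading.
- viewer.camera_info(name): a dict with "intrinsics" (3x3 intrinsics, pixels), "dist_coeffs" ([k1, k2, p1, p2, k3] as OpenCV has them; the pictures are not rectified), "eye" and "rotation" of the camera in the world. Camera axes: x right, y up, looking along -z (the intrinsics and any distortion apply to the point x, -y, -z); pixel columns grow to the right and rows downward; lengths in m; the calibration is good to about 2 mm. A picture is of the moment at which its call begins. camera_info takes no time and is no camera call.
A pose or a line that the arm cannot do raises env.PlanningError and nothing moves.
- workorder.finish_job(): hands the job in, once; it reports no verdict.
Trained networks look in the newest picture that a camera, given by its name, has taken for a name from the list of things; names that differ only in an ending like _2 or _b are one class to them, and where a whole thing is asked for, a point or a joint stands for the part that bears it (a point fixed in the world has none). Each returns a list of dicts, best first, with "score" (0 to 1); they miss things now and then, are a little off and sometimes report something else, mostly with a low value. They report only what shows in the picture. A call takes as long as a camera call. They do not tell look-alikes from the thing itself.
- search_frame(camera, name): "at" ([x, y, z] in m, in world coordinates, good to about 4 mm: the middle of the surface that is visible of it).
- tip_of(camera, name): "at" ([x, y, z] in m, in world coordinates, good to about 4 mm: a listed point, or the origin of a listed thing).
The state is a dict: "t": time; "joint_positions": joint angles; "joint_velocities": joint speeds; "tau": joint torques, N m; "ee_pos": TCP position; "tcp_rot": TCP orientation; "wrist_force": force on the tool from outside, world axes, zero at the start; "moment": the same for the moment, N m; "gripper_width": finger opening in m.
Only numpy, scipy, OpenCV 4.12 (cv2) and the standard library are available. Lean on these libraries where they do the work, as an engineer would, in place of code of your own. Each camera call takes 0.05 s, during which the arm holds its last target. There are 200 camera calls.

## Working session

There is one attempt and no reset: what is moved stays moved. The work goes in short steps, each a Python script; the robot and the scene stay as the last script left them, time stands still between calls to the robot, and variables do not carry over. Pictures are saved under pics/ and viewed, about 12 in all and at most 16, crops included, and the job is handed in when it is done.

```bash
ls; mkdir -p pics; python3 - <<'E'
from station import env, effector, solver, viewer, workorder, search_frame, tip_of
import cv2, numpy as np
s=env.sense(); print(s)
for c in ("side","top"):
    im,d=viewer.read_camera(c); cv2.imwrite(f"pics/{c}0.png",im[:,:,::-1]); np.savez(f"pics/{c}0.npz",d=d,im=im)
    i=viewer.camera_info(c); print(c,i)
    for n in ["unit","bay0","bay1","bay2","reset_mouth","spent0","fresh0","mat","bin","stand","stand_hole","stylus","dustbrush","paintjar"]:
        r=tip_of(c,n); print(n,[(np.round(x["at"],3).tolist(),round(x["score"],2)) for x in r])
print(env.sense()["t"])
E
```

```text
pics
{'t': 0.0, 'joint_positions': array([ 1.29601297,  0.46836239, -0.01161224,  1.60359276,  0.0060033 ,
        1.071398  , -0.05632658]), 'joint_velocities': array([-2.36364054e-04, -1.34603333e-03, -9.76659437e-04, -1.43673833e-03,
        1.13695033e-03, -1.26175638e-03, -8.79283599e-05]), 'tau': array([-6.14440214e-04, -5.20582902e+01, -1.26717228e-02, -2.43753701e+01,
       -5.66592347e-02,  1.70885510e-02,  1.45742565e-04]), 'ee_pos': array([ 0.14912023, -0.63207989,  0.21366272]), 'tcp_rot': array([[-9.73276790e-01, -5.12461955e-04,  2.29634553e-01],
       [-2.29635093e-01,  1.64813774e-03, -9.73275402e-01],
       [ 1.20297242e-04, -9.99998511e-01, -1.72177346e-03]]), 'wrist_force': array([ 0.27093685, -0.12198432, -0.80214941]), 'moment': array([-0.0214634 ,  0.00908517,  0.00267672]), 'gripper_width': 0.09207011743184253}
side {'intrinsics': array([[352.33879153,   0.        , 252.0716171 ],
       [  0.        , 352.33879153, 186.52697977],
       [  0.        ,   0.        ,   1.        ]]), 'dist_coeffs': array([-0.02518562,  0.        ,  0.        ,  0.        ,  0
[... 2499 characters left out ...]
)]
spent0 [([0.645, 0.067, 0.006], 0.56), ([0.626, -0.067, 0.004], 0.55), ([0.432, -0.397, 0.001], 0.29)]
fresh0 [([0.432, -0.397, 0.0], 0.92), ([0.436, -0.322, -0.002], 0.86), ([0.444, -0.245, 0.003], 0.6)]
mat [([0.458, -0.319, -0.0], 0.59), ([0.693, 0.418, -0.001], 0.48)]
bin [([0.456, 0.318, -0.0], 0.9)]
stand [([0.248, 0.256, -0.004], 0.87), ([0.626, 0.276, 0.001], 0.77)]
stand_hole [([0.622, 0.294, 0.067], 0.93), ([0.247, 0.278, 0.072], 0.87), ([0.676, 0.078, 0.076], 0.65), ([0.454, -0.324, 0.003], 0.33)]
stylus [([0.626, 0.299, 0.011], 0.46)]
dustbrush [([0.407, -0.004, -0.0], 0.89), ([0.75, 0.28, -0.0], 0.54)]
paintjar [([0.456, 0.32, 0.002], 0.73), ([0.611, -0.284, 0.002], 0.7)]
1.5
```

View pics/side0.png

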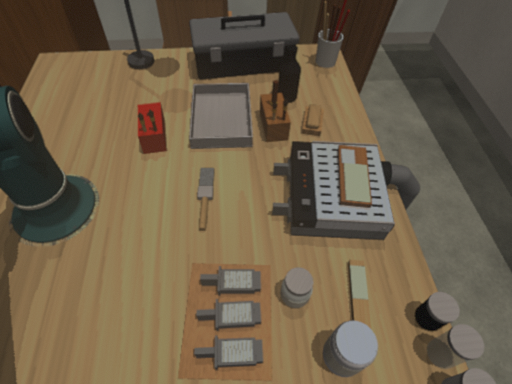

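View pics/top0.png

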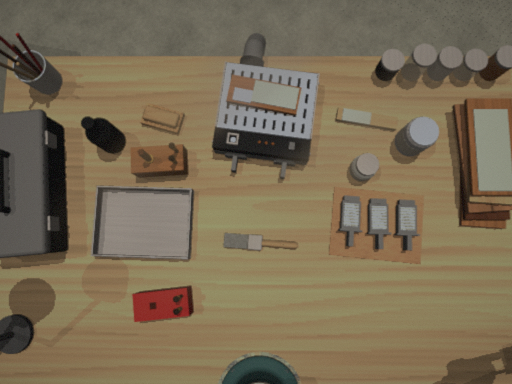

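The two spent fins are in bay 0 (top image ~(283,170)) and bay 2 (~(235,163)), and bay 1 is empty. The wooden block is at (158,160), while the red one at (162,305) is a decoy. Next I'll fit exact poses from the depth.

```bash
cat > h.py <<'E'
from station import env, effector, solver, viewer, workorder, search_frame, tip_of
import cv2, numpy as np
from scipy.optimize import minimize
def cloud(c,d=None):
    if d is None: d=viewer.read_camera(c)[1]
    i=viewer.camera_info(c); K=i["intrinsics"]; h,w=d.shape
    uv=np.stack(np.meshgrid(np.arange(w),np.arange(h)),-1).reshape(-1,1,2).astype(np.float64)
    n=cv2.undistortPoints(uv,K,i["dist_coeffs"]).reshape(-1,2); z=d.reshape(-1)
    P=np.c_[n[:,0]*z,-n[:,1]*z,-z]@i["rotation"].T+i["eye"]
    return P[z>0]
def box(P,c,r,z0,z1):
    m=(np.abs(P[:,0]-c[0])<r)&(np.abs(P[:,1]-c[1])<r)&(P[:,2]>z0)&(P[:,2]<z1); return P[m]
def rect(Q):
    (x,y),(w,h),a=cv2.minAreaRect((Q[:,:2]*1000).astype(np.float32)); return np.round([x,y,w,h,a],1)
def cas(P,c,zb,r=0.09):
    """free-lying cassette near c (its origin), underside at zb -> x,y,yaw"""
    f=box(P,c,r,zb+.036,zb+.048); b=box(P,c,r,zb+.02,zb+.0275)
    f0=np.median(f[:,:2],0)
    b=b[np.linalg.norm(b[:,:2]-f0,axis=1)<.13]; b0=(b[:,:2].min(0)+b[:,:2].max(0))/2
    p0=np.r_[f0,np.arctan2(*(b0-f0)[::-1])]; p0[:2]+=.025*np.array([np.cos(p0[2]),np.sin(p0[2])])
    def cost(p):
        C,S=np.cos(p[2]),np.sin(p[2])
        def out(Q,x0,x1,hy):
            d=Q[:,:2]-p[:2]; u=d@[C,S]; v=d@[-S,C]
            # symmetric pressure: soft-outside distance
            o=np.maximum(0,np.maximum(x0-u,u-x1))**2+np.maximum(0,np.abs(v)-hy)**2
            return o.mean()+ .02*((u.mean()-(x0+x1)/2)**2*0+v.mean()**2)
        return 1e6*(out(f,-.045,-.005,.006)+out(b,0.0,.092,.024))
    best=minimize(cost,p0,method="Nelder-Mead",options=dict(xatol=1e-5,fatol=1e-6,initial_simplex=p0+np.array([[0,0,0],[.006,0,0],[0,.006,0],[0,0,.1]])))
    return best.x,best.fun,len(f),len(b)
def T(yaw):
    c,s=np.cos(yaw),np.sin(yaw); return np.array([[c,0,-s],[s,0,c],[0,-1,0]])
def st(m=""):
    s=env.sense(); print(m,"t",round(s["t"],1),"p",s["ee_pos"].round(4),"F",s["wrist_force"].round(1),"w",round(s["gripper_width"],4)); return s
E
python3 - <<'E'
from h import *
np.set_printoptions(suppress=True)
for c in ("top","side"):
    P=cloud(c,np.load(f"pics/{c}0.npz")["d"])
    print(c,"bench z",np.median(box(P,(.35,-.1),.03,-.05,.05)[:,2]))
    Q=box(P,(.76,0),.19,.070,.084); print("unit",rect(Q),np.median(Q[:,2]))
    # front edge line: per y-bin min x
    e=[(y,np.percentile(Q[np.abs(Q[:,1]-y)<.008][:,0],2)) for y in np.arange(-.1,.11,.02)]; e=np.array(e); print("front edge x=a+b*y",np.polyfit(e[:,0],e[:,1],1)[::-1],np.ptp(e[:,1]-np.polyval(np.polyfit(e[:,0],e[:,1],1),e[:,0])))
    print("bin",rect(box(P,(.456,.318),.16,.040,.050)))
    print("stand",rect(box(P,(.626,.276),.09,.070,.080)))
    q=box(P,(.626,.276),.09,.10,.17); print("tall",[ (k,np.median(q[np.abs(q[:,1]-k)<.015],0).round(3)) for k in (.22,.25,.27,.30)])
    q=box(P,(.622,.298),.02,.14,.17); print("stylus top",len(q),rect(q) if len(q)>3 else 0, q[:,2].max() if len(q) else 0)
    for y in (-.24,-.32,-.40): r=cas(P,(.437,y),.002,.037 if 0 else .05); print("fresh",r[0].round(4),r[1:])
    for x,y in ((.60,-.06),(.62,.072)):
        q=box(P,(x,y),.04,.036,.052); q=q[q[:,0]<.638]; print("fin",len(q),rect(q) if len(q)>3 else 0)
    print("board",rect(box(P,(.8,0),.15,.088,.12)))
    print("brush",rect(box(P,(.41,0),.12,.006,.05)))
E
```

```text
top bench z 0.0003914941156872853
unit [779.  -17.7 260.8 278.2  82.3] 0.07867377032542011
front edge x=a+b*y [0.64403439 0.13272087] 0.0011189034289589284
bin [492.1 317.4 261.9 250.8  88.5]
stand [628.4 275.4  71.6 140.2   4.1]
tall [(0.22, array([0.642, 0.222, 0.137])), (0.25, array([nan, nan, nan])), (0.27, array([nan, nan, nan])), (0.3, array([0.624, 0.292, 0.143]))]
stylus top 49 [626.3 295.   14.3  14.5  24.2] 0.16332436883379042
fresh [ 0.4403 -0.2449 -0.0449] (np.float64(12.993094417829933), 78, 261)
fresh [ 0.43   -0.3188  0.0907] (np.float64(46.18515828743558), 77, 339)
fresh [ 0.4285 -0.3969 -0.0186] (np.float64(14.132545986773625), 73, 337)
fin 125 [609.3 -61.7  66.   50.2  82.2]
fin 62 [620.   72.   11.7  35.3  83.6]
board [795.5 -31.5 236.   77.4  78.7]
brush [414.1   1.8 229.2 227.6   3.8]
side bench z -0.00024212308113757963
unit [774.4 -16.7 265.4 269.2  82.5] 0.07781183003491693
front edge x=a+b*y [0.64430691 0.13692181] 0.00329209273097375
bin [490.9 317.8 266.5 252.7  88.8]
stand [627.7 274.6  71.3 144.2   3.9]
tall [(0.22, array([0.642, 0.22 , 0.127])), (0.25, array([nan, nan, nan])), (0.27, array([nan, nan, nan])), (0.3, array([0.625, 0.291, 0.134]))]
stylus top 45 [626.  294.2  15.   14.5  12.1] 0.16171641149946436
fresh [ 0.4342 -0.244  -0.1214] (np.float64(27.58805664965223), 106, 458)
fresh [ 0.4287 -0.3199  0.126 ] (np.float64(34.372594227788234), 117, 609)
fresh [ 0.4258 -0.397  -0.0637] (np.float64(19.568601968011762), 139, 749)
fin 154 [609.1 -56.2  73.3  49.6  82.9]
fin 73 [624.8  66.   25.1  48.4  56.2]
board [797.   -8.9 193.6  76.5  78.8]
brush [407.   -1.4 198.7  41.6  87. ]
  return _methods._mean(a, axis=axis, dtype=dtype,
  ret = um.true_divide(
```

```bash
cat >> h.py <<'E'
def mid(a): return (np.percentile(a,3)+np.percentile(a,97))/2
def cas(P,p,zb,rng=.05):
    """refine cassette pose p=(x,y,yaw) of one lying at height zb"""
    p=np.array(p,float)
    for k in range(12):
        C,S=np.cos(p[2]),np.sin(p[2]); d=P[:,:2]-p[:2]; u=d@[C,S]; v=d@[-S,C]; z=P[:,2]-zb
        n=np.abs(v)<(.036 if k>3 else .04)
        f=n&(z>.0362)&(z<.046)&(u<.0+.02)&(u>-.07); b=n&(z>.0195)&(z<.028)&(u>.004)&(u<.12)
        b2=b&(u<.075)
        fv,fu,bv=mid(v[f]),mid(u[f]),mid(v[b2]); fm,bm=fu,u[b2].mean()
        dy=(bv-fv)/(bm-fm); du=fu+.025
        v0=fv-dy*fm
        p+=[C*du-S*v0,S*du+C*v0,dy]
    return p,f.sum(),b.sum(),np.round([np.ptp(u[f]),np.ptp(v[f]),np.percentile(u[b],98)],4)
E
python3 - <<'E'
from h import *
np.set_printoptions(suppress=True)
for c in ("top","side"):
    P=cloud(c,np.load(f"pics/{c}0.npz")["d"]); print(c)
    for y in (-.24,-.32,-.40): print("fresh",*cas(P,(.437,y,0),.002))
    C,S=np.cos(-.133),np.sin(-.133); d=P[:,:2]-[.641,0]; u=d@[C,S]; v=d@[-S,C]; z=P[:,2]
    m=(abs(z-.078)<.005)&(u>-.03)&(u<.2)&(abs(v)<.15)
    L=lambda a,b:np.percentile(v[m&(u>a)&(u<b)],[1,99]).round(4)
    print("unit sides front/back",L(.01,.06),L(.1,.19)); print("front u by v",[np.percentile(u[m&(abs(v-k)<.012)],3).round(4) for k in np.arange(-.11,.12,.044)], "back",np.percentile(u[(abs(z-.078)<.005)&(u<.3)&(v>.06)&(v<.12)],99.5))
    for y in (-.068,.068):
        f=(abs(v-y)<.03)&(z>.041)&(z<.05)&(u<-.008)&(u>-.06); print("fin v,u",mid(v[f]).round(4),mid(u[f]).round(4),np.ptp(v[f]).round(4),np.ptp(u[f]).round(4),np.polyfit(u[f],v[f],1)[0].round(3))
    q=P[(P[:,0]>.33)&(P[:,0]<.575)&(P[:,1]>.16)&(P[:,1]<.47)&(abs(P[:,2]-.0435)<.004)]; print("bin",rect(q))
    q=P[(P[:,0]>.58)&(P[:,0]<.67)&(P[:,1]>.27)&(P[:,1]<.33)&(P[:,2]>.153)&(P[:,2]<.166)]; print("sty",rect(q),mid(q[:,0]),mid(q[:,1]))
    q=P[(P[:,0]>.3)&(P[:,0]<.5)&(abs(P[:,1])<.12)&(P[:,2]>.008)&(P[:,2]<.06)]; print("brush",q.min(0),q.max(0))
E
```

```text
top
fresh [ 0.44475108 -0.24425962 -0.07388314] 78 519 [0.0433 0.0295 0.0887]
fresh [ 0.43626895 -0.321425   -0.03303384] 75 538 [0.0389 0.0372 0.0894]
fresh [ 0.43371804 -0.39698435 -0.0466185 ] 71 537 [0.0425 0.0117 0.0884]
unit sides front/back [-0.127   0.1282] [-0.1271  0.1273]
front u by v [np.float64(0.0055), np.float64(0.0037), np.float64(0.0037), np.float64(0.0035), np.float64(0.0036), np.float64(0.0051)] back 0.2639905488903894
fin v,u -0.0675 -0.0278 0.0122 0.0402 0.01
fin v,u 0.0685 -0.028 0.0227 0.0397 0.019
bin [461.7 318.3 261.8 190.2  88.4]
sty [626.2 295.3  14.2  14.1  24.3] 0.626168570607814 0.294585073030475
brush [ 0.37581669 -0.11181045  0.00837087] [0.4846983  0.09865453 0.02587573]
side
fresh [ 0.44258274 -0.24431179 -0.07067068] 106 809 [0.0402 0.0137 0.0897]
fresh [ 0.43581223 -0.32203557 -0.00827899] 117 888 [0.0382 0.0129 0.0893]
fresh [ 0.43170251 -0.3977671  -0.04019356] 143 1130 [0.0399 0.0128 0.0903]
unit sides front/back [-0.1289  0.1276] [-0.1301  0.1295]
front u by v [np.float64(0.0053), np.float64(0.004), np.float64(0.0023), np.float64(0.0031), np.float64(0.004), np.float64(0.0047)] back 0.25582374232206717
fin v,u -0.0679 -0.0296 0.0141 0.0388 0.013
fin v,u 0.068 -0.0288 0.0145 0.0394 0.04
bin [460.4 318.6 266.8 190.5  88.5]
sty [625.3 294.6  14.7  12.1  41.3] 0.6255431734113341 0.29368063471462835
brush [ 0.38755361 -0.10037964  0.0081269 ] [0.43288607 0.09823209 0.02338941]
```

```bash
cat >> h.py <<'E'
U0=np.array([.6395,0.]); UY=-.133; B0=np.array([.461,.3185]); BY=-.028
GX=-.026; GZ=.006   # TCP relative to cassette origin
def pt(o,yaw,u,v,z): return np.array([o[0]+u*np.cos(yaw)-v*np.sin(yaw),o[1]+u*np.sin(yaw)+v*np.cos(yaw),z])
def pull(v,slot):
    R=T(UY); p=lambda u,z:pt(U0,UY,u,v,z)
    g=-.028
    env.reach(p(g,.14),R); env.movel(p(g,.012),R,.15); st("down")
    effector.grasp(55); st("grip")
    env.movel(p(g-.112,.012),R,.10); st("out")
    env.movel(p(g-.112,.115),R,.15); st("up")
    Rb=T(BY); b=lambda z:pt(B0,BY,-.0235+GX,slot,z)
    env.movel(b(.115),Rb,.18); env.movel(b(.03),Rb,.12); env.movel(b(.0125),Rb,.05); s=st("placed")
    effector.release(); env.movel(b(.13),Rb,.2); return s
E
python3 - <<'E'
from h import *
pull(-.068,.042)
for c in ("top","side"):
    im,d=viewer.read_camera(c); cv2.imwrite(f"pics/{c}1.png",im[:,:,::-1]); np.savez(f"pics/{c}1.npz",d=d,im=im)
a=[cv2.imread(f"pics/{c}1.png") for c in ("side","top")]
cv2.imwrite("pics/both1.png",cv2.resize(np.hstack(a),(800,300)))
E
```

```text
down t 5.1 p [ 0.6035 -0.0636  0.0129] F [-0.6  0.7  0.1] w 0.0919
grip t 6.3 p [ 0.6027 -0.0636  0.012 ] F [-0.2  0.5 -0.1] w 0.0118
out t 7.5 p [ 0.4924 -0.0489  0.0121] F [-0.9  0.6 -0.8] w 0.0117
up t 8.4 p [ 0.4911 -0.0491  0.1143] F [-1.  -0.1 -1.5] w 0.0117
placed t 12.2 p [0.4125 0.3618 0.0122] F [ 0.3  0.1 -0.8] w 0.0116
```

View pics/both1.png

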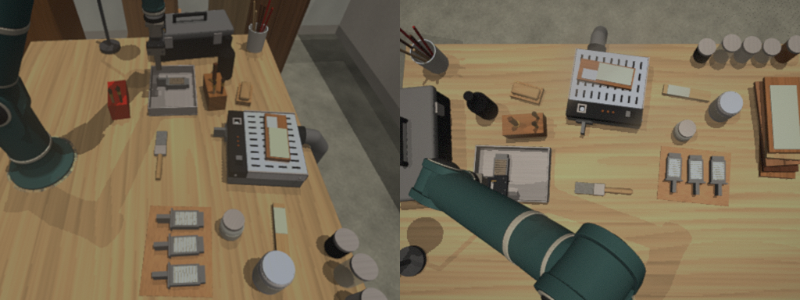

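Spent0 is lying flat in the bin (side half ~(175,80)). Next is spent2, followed by a calibration check from the released poses.

```bash
python3 - <<'E'
from h import *
np.set_printoptions(suppress=True)
pull(.068,-.042)
# hover near the mat but to the near side, look
env.reach(np.array([.40,-.12,.25]),T(-.05)); st()
for c in ("top","side"):
    im,d=viewer.read_camera(c); P=cloud(c,d); cv2.imwrite(f"pics/{c}2.png",im[:,:,::-1]); np.savez(f"pics/{c}2.npz",d=d)
    for v in (.042,-.042):
        q=pt(B0,BY,-.0235,v,0)
        try: print(c,"bin exp",q[:2].round(4),*cas(P,(q[0],q[1],BY),.005))
        except Exception as e: print(c,e)
    for p in ((.4445,-.2443,-.07),(.436,-.322,-.02),(.4327,-.3975,-.043)):
        try: print(c,"fresh",*cas(P,p,.002))
        except Exception as e: print(c,e)
a=[cv2.imread(f"pics/{c}2.png") for c in ("side","top")]
cv2.imwrite("pics/both2.png",cv2.resize(np.hstack(a),(800,300)))
E
```

```text
down t 16.6 p [0.6215 0.0715 0.0129] F [-0.4  0.8  0.7] w 0.0917
grip t 17.8 p [0.6208 0.0712 0.012 ] F [-0.5  0.3  0. ] w 0.0116
out t 19.1 p [0.5105 0.0859 0.0121] F [-0.1 -0.3 -1.1] w 0.0118
up t 19.9 p [0.5092 0.0855 0.1143] F [ 0.8 -0.2 -1.8] w 0.0118
placed t 22.6 p [0.4101 0.2779 0.0123] F [ 0.5  0.5 -2. ] w 0.0116
 t 26.1 p [ 0.4002 -0.1192  0.2497] F [-1.2  0.8  0.7] w 0.0917
top bin exp [0.4387 0.3611] [ 0.42600726  0.36196893 -0.06901227] 130 548 [0.0707 0.0679 0.1031]
top bin exp [0.4363 0.2772] [ 0.42319804  0.27722262 -0.04162947] 131 523 [0.0706 0.0707 0.104 ]
top index -1 is out of bounds for axis 0 with size 0
top fresh [ 0.43615496 -0.32433118 -0.0022268 ] 43 415 [0.0424 0.0215 0.0895]
top fresh [ 0.43378602 -0.39692338 -0.04111961] 71 527 [0.0404 0.0363 0.0891]
side bin exp [0.4387 0.3611] [ 0.44609437  0.36007604 -0.05885026] 28 255 [0.0231 0.0155 0.0841]
side bin exp [0.4363 0.2772] [ 0.44437239  0.27556946 -0.03481647] 26 284 [0.0218 0.0163 0.0833]
side fresh [ 0.44273534 -0.24432578 -0.07515039] 107 791 [0.0401 0.0141 0.0882]
side fresh [ 0.43582893 -0.32211794 -0.0100849 ] 118 891 [0.0381 0.0123 0.0894]
side fresh [ 0.43171354 -0.39771013 -0.03813868] 144 1127 [0.0399 0.013  0.0902]
```

View pics/both2.png

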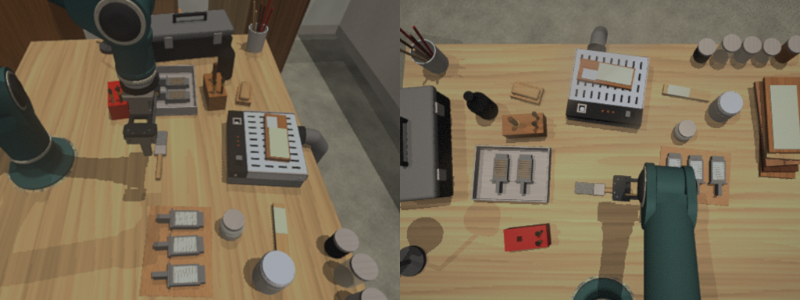

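```bash
cat >> h.py <<'E'
def pick(p):
    R=T(p[2]); q=lambda z:pt(p[:2],p[2],GX,0,z)
    env.reach(q(.13),R); env.movel(q(.008),R,.15); effector.grasp(40); s=st("grip")
    env.movel(q(.13),R,.2)
def insert(v,stop=0.0,zt=.0138):
    """slide held cassette in until origin is at u=stop, or to contact when stop is None"""
    R=T(UY); p=lambda u,z=zt:pt(U0,UY,u+GX,v,z); n=np.array([np.cos(UY),np.sin(UY),0])
    env.movel(p(-.115,.13),R,.2); env.movel(p(-.115),R,.15); env.pause(.2); f0=st("before")["wrist_force"]
    for u in (-.085,-.06,-.033):
        env.movel(p(u),R,.07); f=st(f"u{u}")["wrist_force"]-f0
        if abs(f).max()>15: print("HIGH"); return
    if stop is None: push(p,R,n,-.010)
def push(p,R,n,u):
    env.movel(p(u),R,.07); f0=st("prepush")["wrist_force"]
    while u<.012:
        u+=.0015; env.movel(p(u),R,.03); s=env.sense(); f=(s["wrist_force"]-f0)@n
        if f<-7: break
    st(f"contact u={u:.4f} f={f:.1f}")
E
python3 - <<'E'
from h import *
pick((.4437,-.2443,-.072)); insert(-.068,None)
im,d=viewer.read_camera("side"); cv2.imwrite("pics/side3.png",cv2.resize(im[60:330,150:450,::-1],(600,540)))
E
```

```text
grip t 29.1 p [ 0.4178 -0.2424  0.008 ] F [ 1.5 -1.4 -0.4] w 0.0116
before t 32.1 p [ 0.4913 -0.0489  0.0146] F [-0.5 -0.  -1.1] w 0.0117
u-0.085 t 32.7 p [ 0.5202 -0.0525  0.0136] F [-0.5  1.  -0.9] w 0.0116
u-0.06 t 33.2 p [ 0.5451 -0.0558  0.0136] F [ 0.1  0.3 -1.3] w 0.0116
u-0.033 t 33.8 p [ 0.5717 -0.0594  0.0136] F [-1.   0.8 -0.8] w 0.0116
prepush t 34.2 p [ 0.5945 -0.0624  0.0136] F [-0.6  0.6 -0.1] w 0.0121
contact u=0.0050 f=-9.1 t 36.7 p [ 0.6071 -0.0643  0.0134] F [-9.8  0.7  5. ] w 0.0119
```

View pics/side3.png

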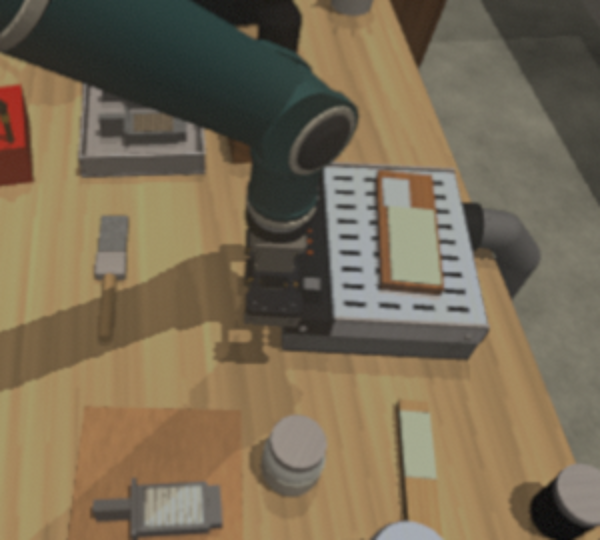

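```bash
cat >> h.py <<'E'
def up(v,u=.003):
    effector.release(); s=env.sense()["ee_pos"]; env.movel(np.r_[s[:2],.14],None,.2)
def fresh():
    P=cloud("side"); out=[]
    for r in tip_of("side","fresh0"):
        a=r["at"]
        if r["score"]>.35 and a[1]<-.15:
            for y0 in (-.05,):
                try: c=cas(P,(a[0],a[1],y0),.002); print(r["score"],np.round(a,3),c[0].round(4),c[1:]); out.append(c[0])
                except Exception as e: print(e,a)
    return out
E
python3 - <<'E'
from h import *
up(-.068); st(); P=cloud("side")
C,S=np.cos(UY),np.sin(UY); d=P[:,:2]-U0; u=d@[C,S]; v=d@[-S,C]; z=P[:,2]
f=(abs(v+.068)<.03)&(z>.041)&(z<.05)&(u<-.004)&(u>-.06); print("fin",mid(v[f]),mid(u[f]))
fresh()
E
```

```text
t 38.8 p [ 0.6089 -0.065   0.139 ] F [ 0.1  0.1 -0.2] w 0.0917
fin -0.06823162685521374 -0.0243220298735753
0.93 [ 0.432 -0.401  0.   ] [ 0.4317 -0.3977 -0.0363] (np.int64(143), np.int64(1125), array([0.04  , 0.0125, 0.0904]))
0.89 [ 0.435 -0.324  0.003] [ 0.4358 -0.3221 -0.0119] (np.int64(114), np.int64(890), array([0.038 , 0.013 , 0.0893]))
```

```bash
python3 - <<'E'
from h import *
pick((.4367,-.322,-.018)); insert(.068,None); up(.068); st(); fresh()
P=cloud("side")
C,S=np.cos(UY),np.sin(UY); d=P[:,:2]-U0; u=d@[C,S]; v=d@[-S,C]; z=P[:,2]
for k in (-.068,.068):
    f=(abs(v-k)<.03)&(z>.041)&(z<.05)&(u<-.004)&(u>-.06); print("fin",f.sum(),mid(v[f]),mid(u[f]))
E
```

```text
grip t 42.3 p [ 0.4107 -0.3215  0.008 ] F [ 0.5 -0.7  0.1] w 0.0118
before t 46.5 p [0.5094 0.0861 0.0146] F [-0.2 -0.1 -0.6] w 0.0117
u-0.085 t 47.0 p [0.5383 0.0822 0.0136] F [ 0.1  0.3 -1.5] w 0.012
u-0.06 t 47.6 p [0.5631 0.0788 0.0136] F [-0.3  0.1 -1.2] w 0.0117
u-0.033 t 48.1 p [0.5897 0.0753 0.0136] F [-0.7  0.2 -1.8] w 0.0117
prepush t 48.6 p [0.6126 0.0723 0.0136] F [ 0.3  1.  -0.8] w 0.0123
contact u=0.0050 f=-8.6 t 51.1 p [0.6251 0.0706 0.0135] F [-8.5 -0.   5. ] w 0.0117
 t 53.1 p [0.627  0.0696 0.1389] F [-0.8  0.2  0.5] w 0.0921
0.71 [ 0.432 -0.402 -0.   ] [ 0.4318 -0.3978 -0.0382] (np.int64(145), np.int64(1134), array([0.04  , 0.0125, 0.0901]))
fin 68 -0.06970868744002723 -0.04104602848606684
fin 62 0.06766553607903616 -0.02304609855756147
```

```bash
python3 - <<'E'
from h import *
env.reach(np.array([.42,-.28,.25]),T(-.04)); st()
ims=[]
for c,s in (("side",np.s_[120:260,230:410]),("top",np.s_[40:200,190:340])):
    im,d=viewer.read_camera(c); P=cloud(c,d); ims.append(cv2.resize(im[s][:,:,::-1],(400,400)))
    C,S=np.cos(UY),np.sin(UY); dd=P[:,:2]-U0; u=dd@[C,S]; v=dd@[-S,C]; z=P[:,2]
    for k in (-.068,.068):
        f=(abs(v-k)<.03)&(z>.041)&(z<.05)&(u<-.004)&(u>-.08); print(c,"fin",f.sum(),mid(v[f]),mid(u[f]),u[f].min(),u[f].max())
cv2.imwrite("pics/u4.png",np.hstack(ims))
E
```

```text
t 54.8 p [ 0.4206 -0.2792  0.25  ] F [0.8 0.2 0.4] w 0.0916
side fin 73 -0.0699440841700813 -0.04224977893675342 -0.06041315778715505 -0.024058629963450647
side fin 64 0.06722773669933631 -0.023167114290675136 -0.04368419071273715 -0.004623245566396328
top fin 72 -0.05985475064011084 -0.039379125134976864 -0.06094649883244212 -0.017368848993643583
top fin 58 0.06731239990136674 -0.023892746257313177 -0.042847253146634415 -0.005041543024794877
```

View pics/u4.png

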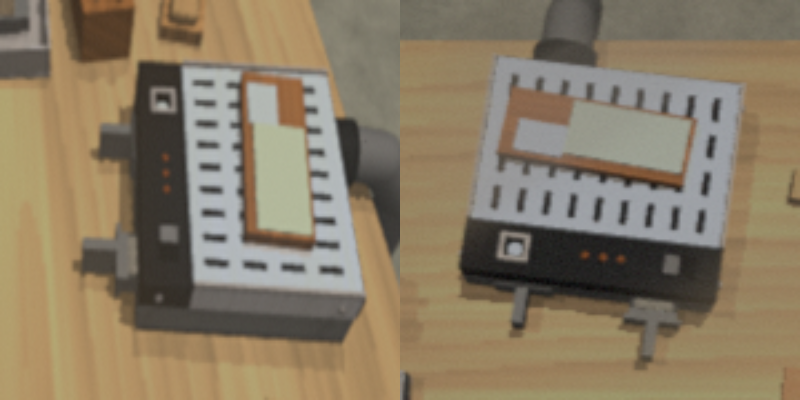

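The bay 0 cassette has been knocked out by about 18 mm: its fin sticks out further at side crop ~(95,252). I'll regrip it, push it home, and then insert the third.

```bash
cat >> h.py <<'E'
def fins(c="side"):
    P=cloud(c); C,S=np.cos(UY),np.sin(UY); dd=P[:,:2]-U0; u=dd@[C,S]; v=dd@[-S,C]; z=P[:,2]
    for k in (-.068,0,.068):
        f=(abs(v-k)<.03)&(z>.041)&(z<.05)&(u<-.004)&(u>-.08)
        if f.sum()>9: print(c,"fin",k,f.sum(),mid(v[f]).round(4),mid(u[f]).round(4))
E
python3 - <<'E'
from h import *
R=T(UY); n=np.array([np.cos(UY),np.sin(UY),0]); p=lambda u,z=.0125:pt(U0,UY,u+GX,-.068,z)
env.reach(p(-.0165,.13),R); env.movel(p(-.0165),R,.15); effector.grasp(40); st("grip")
push(p,R,n,-.008); up(0); fins()
env.reach(np.array([.42,-.25,.25]),T(-.04)); fins(); fresh()
E
```

```text
grip t 58.2 p [ 0.5883 -0.0618  0.0125] F [-1.2  0.2 -0.5] w 0.0117
prepush t 58.4 p [ 0.5971 -0.0629  0.0124] F [ 1.4 -0.2  0.8] w 0.0117
contact u=0.0040 f=-7.8 t 60.4 p [ 0.6074 -0.0643  0.0125] F [-6.4 -0.2  5.3] w 0.0116
side fin -0.068 71 -0.0684 -0.0242
side fin 0.068 14 0.067 -0.0384
side fin -0.068 76 -0.0685 -0.0243
side fin 0.068 61 0.0677 -0.023
0.62 [ 0.434 -0.401  0.   ] [ 0.4317 -0.3978 -0.0385] (np.int64(144), np.int64(1135), array([0.0403, 0.0129, 0.0903]))
```

```bash
python3 - <<'E'
from h import *
pick((.4327,-.3977,-.040)); insert(0.,0.); up(0)
R=T(UY); n=np.array([np.cos(UY),np.sin(UY),0]); q=lambda u,z=.014:pt(U0,UY,u,0,z)
env.movel(q(-.105,.14),R,.2); effector.grasp(5); st("shut"); fins()
env.movel(q(-.105),R,.15); env.pause(.2)
push(q,R,n,-.063) if 0 else None
f0=env.sense()["wrist_force"]; u=-.105
while u<-.040:
    u+=.0025 if u<-.062 else .0015
    env.movel(q(u),R,.04); f=(env.sense()["wrist_force"]-f0)@n
    if f<-7: break
st(f"u={u:.4f} f={f:.1f}")
env.movel(q(u-.03),R,.15); env.movel(q(u-.03,.16),R,.2)
env.reach(np.array([.42,-.2,.25]),T(-.04)); fins(); fins("top"); st()
im,d=viewer.read_camera("side"); cv2.imwrite("pics/side5.png",cv2.resize(im[60:330,150:450,::-1],(600,540)))
E
```

```text
grip t 66.7 p [ 0.4067 -0.3966  0.008 ] F [ 0.5 -0.3 -0.9] w 0.0114
before t 70.9 p [0.5004 0.0186 0.0146] F [ 0.2  0.3 -1.1] w 0.0121
u-0.085 t 71.4 p [0.5293 0.0148 0.0136] F [-0.3  0.4 -1. ] w 0.0115
u-0.06 t 71.9 p [0.5541 0.0115 0.0136] F [-0.3 -0.3 -2.3] w 0.0116
u-0.033 t 72.5 p [0.5807 0.0079 0.0136] F [-0.1  0.3 -2.7] w 0.0121
shut t 76.2 p [0.5354 0.0139 0.14  ] F [-0.8 -0.2 -0. ] w 0.0004
side fin -0.068 76 -0.0688 -0.0243
side fin 0 29 -0.0016 -0.058
side fin 0.068 63 0.0673 -0.0231
u=-0.0775 f=-11.5 t 80.2 p [0.5595 0.0107 0.0137] F [-10.8   0.9   9.8] w 0.0007
side fin -0.068 74 -0.0689 -0.0243
side fin 0 70 -0.0006 -0.0458
side fin 0.068 60 0.0671 -0.0231
top fin -0.068 55 -0.0687 -0.0233
top fin 0 63 -0.0007 -0.046
top fin 0.068 62 0.0674 -0.0238
 t 82.5 p [ 0.4205 -0.1986  0.2496] F [-0.2 -0.   0.2] w 0.0007
```

View pics/side5.png

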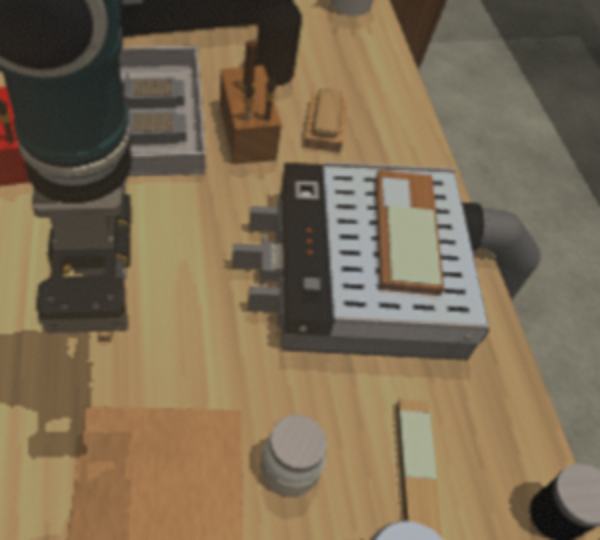

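```bash
python3 - <<'E'
from h import *
R=T(UY); n=np.array([np.cos(UY),np.sin(UY),0]); q=lambda u,z=.018:pt(U0,UY,u,-.0005,z)
env.reach(q(-.105,.14),R); env.movel(q(-.105),R,.15); env.pause(.2)
f0=env.sense()["wrist_force"]; u=-.086
env.movel(q(u),R,.08)
while u<-.046:
    u+=.0015; env.movel(q(u),R,.03); s=env.sense(); F=s["wrist_force"]-f0; f=F@n
    print(round(u,4),F.round(1),((s["ee_pos"][:2]-U0)@n[:2]).round(4))
    if f<-18: break
env.movel(q(u-.03),R,.15); env.movel(q(u-.03,.16),R,.2)
env.reach(np.array([.42,-.2,.25]),T(-.04)); fins(); st()
E
```

```text
-0.0845 [-0.1  0.4 -1.5] -0.0848
-0.083 [ 0.3  1.2 -0.9] -0.083
-0.0815 [-0.   1.6 -1.3] -0.0814
-0.08 [ 1.   1.  -0.6] -0.0799
-0.0785 [ 0.4  1.6 -0.1] -0.0784
-0.077 [ 0.2  0.7 -0.3] -0.077
-0.0755 [ 0.4  0.5 -0.3] -0.0754
-0.074 [-0.2  1.1 -0.7] -0.0738
-0.0725 [-1.   0.9 -1.7] -0.0723
-0.071 [-0.   0.2 -0.5] -0.0708
-0.0695 [ 0.6  1.  -1.1] -0.0693
-0.068 [-0.6  0.8 -0.6] -0.0678
-0.0665 [ 0.8  0.4 -0.8] -0.0663
-0.065 [-0.5  1.6 -0.6] -0.0648
-0.0635 [-0.5  0.6 -0.7] -0.0633
-0.062 [-0.2  0.9  0. ] -0.0618
-0.0605 [0.3 0.6 0.2] -0.0603
-0.059 [-0.5 -0.5  0.1] -0.0587
-0.0575 [-0.2  1.8 -1.3] -0.0572
-0.056 [ 0.   0.2 -1.3] -0.0558
-0.0545 [-2.6  0.5  0.2] -0.0548
-0.053 [-4.5  0.8  1.4] -0.0548
-0.0515 [-7.4  0.9  1.6] -0.0548
-0.05 [-11.7   3.1   2.8] -0.0548
-0.0485 [-14.6   2.9   4.3] -0.0548
-0.047 [-17.7   2.1   5.7] -0.0548
-0.0455 [-20.8   3.1   7.4] -0.0548
side fin -0.068 73 -0.0687 -0.0244
side fin 0 70 -0.0004 -0.0244
side fin 0.068 63 0.0672 -0.0232
 t 94.3 p [ 0.4206 -0.1989  0.2497] F [ 0.8 -0.   0.2] w 0.0007
```

All three are home: fins at u ≈ -24 mm, with a hard stop. Next I'll locate the button pixel-wise and take the stylus.

```bash
python3 - <<'E'
from h import *
i=viewer.camera_info("top")
n=cv2.undistortPoints(np.array([[[233.1,138.8]]]),i["intrinsics"],i["dist_coeffs"])[0,0]
r=i["rotation"]@np.array([n[0],-n[1],-1]); k=(.068-i["eye"][2])/r[2]; print("button",i["eye"]+k*r,"model",pt(U0,UY,.03,.078,.078))
R=T(.07-np.pi/2); s=np.array([.6262,.2948,0]); P=lambda z:s+[0,0,z]
effector.release(); env.reach(P(.30),R); st(); print(env.sense()["joint_positions"].round(2))
env.movel(P(.20),R,.15); env.movel(P(.107),R,.08); st("down"); effector.grasp(30); st("grip")
env.movel(P(.28),R,.08); st("up")
a=[]
for c in("side","top"):
    im,d=viewer.read_camera(c); a.append(im[40:300,130:430,::-1] if c=="side" else im[20:280,100:400,::-1])
cv2.imwrite("pics/sty6.png",cv2.resize(np.hstack(a),(800,347)))
E
```

```text
button [0.68287704 0.07289668 0.068     ] model [0.6795785 0.0733329 0.078    ]
 t 97.6 p [0.6268 0.2935 0.2999] F [-0.7  0.8  0.4] w 0.0918
[ 0.    0.61 -0.79  1.35  0.43  1.36 -0.72]
down t 99.8 p [0.6266 0.2951 0.1077] F [-1.   0.2 -0.2] w 0.0919
grip t 100.9 p [0.6262 0.2948 0.107 ] F [ 0.2  0.6 -0.1] w 0.0162
up t 103.2 p [0.6261 0.2947 0.2796] F [-0.5  0.1 -1. ] w 0.0157
```

View pics/sty6.png

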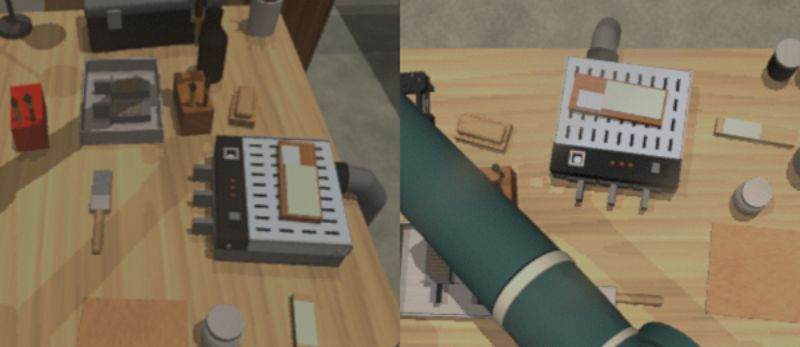

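```bash
python3 - <<'E'
from h import *
im,d=viewer.read_camera("side"); i=viewer.camera_info("side")
q=(np.array([.6262,.2948,.26])-i["eye"])@i["rotation"]; uv=i["intrinsics"]@np.array([q[0]/-q[2],-q[1]/-q[2],1]); print(uv)
x,y=int(uv[0]),int(uv[1]); s=im[max(0,y-70):y+80,max(0,x-80):x+80,::-1]; cv2.imwrite("pics/sty7.png",cv2.resize(s,None,fx=4,fy=4)); print(s.shape)
P=cloud("side",d); m=P[(abs(P[:,0]-.626)<.03)&(abs(P[:,1]-.295)<.03)&(P[:,2]>.17)&(P[:,2]<.30)]
for z in np.arange(.175,.30,.008):
    k=m[abs(m[:,2]-z)<.004]; print(round(z,3),len(k),k.min(0)[:2].round(4) if len(k) else '',k.max(0)[:2].round(4) if len(k) else '')
st()
E
```

```text
[278.48680858  49.33798522   1.        ]
(129, 160, 3)
0.175 0  
0.183 4 [0.625  0.2942] [0.6281 0.297 ]
0.191 3 [0.6246 0.2929] [0.6275 0.2949]
0.199 3 [0.6263 0.2915] [0.6269 0.297 ]
0.207 4 [0.623  0.2937] [0.6262 0.2949]
0.215 7 [0.6199 0.2892] [0.6282 0.2951]
0.223 13 [0.6193 0.2895] [0.631  0.2968]
0.231 12 [0.6193 0.2889] [0.6304 0.2973]
0.239 9 [0.6207 0.2894] [0.6297 0.2944]
0.247 8 [0.6143 0.2816] [0.6338 0.2912]
0.255 31 [0.6141 0.2798] [0.6369 0.2995]
0.263 19 [0.6168 0.286 ] [0.6328 0.2996]
0.271 17 [0.6183 0.286 ] [0.6321 0.2921]
0.279 29 [0.6117 0.2814] [0.6435 0.2927]
0.287 42 [0.6041 0.2795] [0.6462 0.2945]
0.295 48 [0.6032 0.2808] [0.6474 0.2938]
 t 103.4 p [0.6261 0.2947 0.2798] F [ 0.1  0.3 -0.8] w 0.0161
```

View pics/sty7.png

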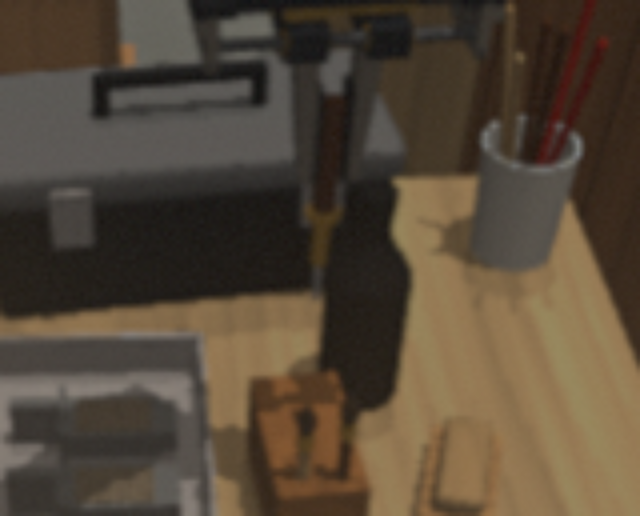

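The stylus is held upright (crop ~(322,250), tip ~(318,290)). Now I'll press the button.

```bash
python3 - <<'E'
from h import *
R=T(.07-np.pi/2); o=.098; B=lambda tip:np.array([.6807,.0735,tip+o])
env.movel(B(.185),R,.18); env.movel(B(.095),R,.12); env.pause(.3)
f0=st("above")["wrist_force"]; env.movel(B(.076),R,.05); st("in mouth")
t=.071
while t>.0575:
    env.movel(B(t),R,.03); s=env.sense(); F=s["wrist_force"]-f0; print(round(t,4),(s["ee_pos"][2]-o).round(4),F.round(1))
    if F[2]>9: break
    t-=.001
t0=env.sense()["t"]; env.pause(1.5); st("held")
E
```

```text
above t 106.0 p [0.681  0.0735 0.1936] F [-0.2 -0.1  0.5] w 0.0159
in mouth t 106.5 p [0.6806 0.0735 0.1736] F [0.5 0.9 0.4] w 0.016
0.071 0.0708 [ 0.6 -0.8 -0.8]
0.07 0.07 [ 1.   1.1 -1. ]
0.069 0.0689 [ 0.4 -0.1 -1.3]
0.068 0.0679 [ 0.3 -0.1 -1.9]
0.067 0.0672 [-0.1  0.3  1.6]
0.066 0.0662 [-0.2 -0.5  2.3]
0.065 0.0651 [-0.1 -0.2  2.4]
0.064 0.0642 [-1.2  0.4  3.1]
0.063 0.0631 [-1.2 -0.7  4.1]
0.062 0.0621 [-0.7 -0.1  4.1]
0.061 0.0616 [-0.3  1.1  6.8]
0.06 0.0615 [-1.4 -0.7  9.2]
held t 111.1 p [0.6811 0.0739 0.1595] F [-1.3 -0.  10.6] w 0.0163
```

```bash
python3 - <<'E'
from h import *
R=T(.07-np.pi/2); B=lambda z:np.array([.6807,.0735,z]); s=np.array([.6262,.2948,0]); P=lambda z:s+[0,0,z]
env.movel(B(.285),R,.12); env.movel(P(.285),R,.18); env.pause(.3); f0=st("over")["wrist_force"]
for z in (.18,.16,.145,.135,.125,.118,.114,.111,.1095,.1085,.1078,.107):
    env.movel(P(z),R,.08 if z>.15 else .05); F=env.sense()["wrist_force"]-f0
    if abs(F).max()>5: print("contact",z,F.round(1)); break
st("low")
E
```

```text
over t 114.0 p [0.6265 0.2942 0.285 ] F [ 0.4 -0.  -0.3] w 0.0159
low t 118.8 p [0.6262 0.2948 0.107 ] F [-0.1 -0.1 -0.2] w 0.0162
```

```bash
python3 - <<'E'
from h import *
R=T(.07-np.pi/2); s=np.array([.6262,.2948,0]); P=lambda z:s+[0,0,z]
f0=env.sense()["wrist_force"]
for z in (.1065,.106,.1055,.105):
    env.movel(P(z),R,.03); env.pause(.1); F=np.mean([(env.pause(.03),env.sense()["wrist_force"])[1] for _ in range(4)],0)-f0; print(z,F.round(1))
    if F[2]>2.5: break
effector.release(); env.movel(P(.28),R,.12); env.reach(np.array([.42,-.2,.25]),T(-.04)); st()
a=[]
for c,q in (("side",np.s_[80:260,170:410]),("top",np.s_[40:220,110:350])):
    im,d=viewer.read_camera(c); Q=cloud(c,d); a.append(im[q][:,:,::-1]); fins(c)
    k=Q[(abs(Q[:,0]-.626)<.02)&(abs(Q[:,1]-.295)<.02)&(Q[:,2]>.13)]; print(c,"sty top",k[:,2].max().round(4),np.median(k[k[:,2]>.153],0).round(4))
    print([(np.round(x["at"],3).tolist(),round(x["score"],2)) for x in tip_of(c,"fresh0")])
cv2.imwrite("pics/end.png",cv2.resize(np.vstack(a),(800,600*2))[:, :][::2, ::1] if 0 else cv2.resize(np.hstack(a),(800,300)))
E
```

```text
0.1065 [-1.  -0.3  4.2]
 t 124.0 p [ 0.4205 -0.1996  0.2502] F [0.5 1.1 0.6] w 0.0919
side fin -0.068 79 -0.0687 -0.0243
side fin 0 69 -0.0005 -0.0244
side fin 0.068 66 0.0664 -0.0231
side sty top 0.1603 [0.6275 0.2929 0.1584]
[([0.65, 0.071, 0.004], 0.57), ([0.644, -0.006, 0.005], 0.53)]
top fin -0.068 62 -0.0684 -0.0227
top fin 0 60 -0.0005 -0.0234
top fin 0.068 63 0.0673 -0.0235
top sty top 0.1624 [0.6283 0.2942 0.1594]
[([0.631, -0.069, 0.006], 0.69), ([0.647, 0.067, 0.002], 0.59), ([0.635, 0.002, 0.005], 0.59), ([0.64, -0.003, 0.003], 0.58)]
```

View pics/end.png

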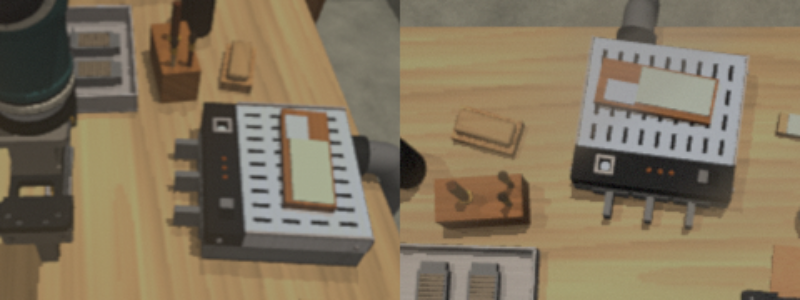

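The final view shows three fins level with each other in the unit (top crop (607,205), (648,208), (690,213)), both spent cassettes in the bin and the stylus back in its block. I'm handing in.

```bash
python3 -c "
from h import *
workorder.finish_job(); st()"
```

```text
the job is handed in; nothing more can be done
the job is handed in; nothing more can be done
```

The filter change is finished and handed in at about 124 s of the 208 s allowed; no verdict was reported.

- **Spent cassettes:** bays 0 and 2 held one each and bay 1 was empty. I drew both straight out level and laid them flat in the bin.
- **Fresh cassettes:** all three are fully home. The last check had the fins level with each other, 23 to 24 mm out from the face, in both cameras.
- **Bay 0 setback:** that cassette was found about 18 mm out again after I had inserted it. I pushed it back in, and it stayed home in every later check.
- **Bay 1 setback:** my first push stopped about 21 mm short. A second push went in to a hard stop at about 20 N.
- **Reset button:** the stylus bottomed about 6 mm down. I held it for 1.5 s at about 9–10 N and it sprang clear.
- **Stylus:** it is back in its hole with the collar resting on the block; I felt contact, and its top is at the same height as before.

- **Loose reading on the stylus grip:** the gripper read about 16 mm on the 14 mm handle. It was probably held slightly turned, but it stayed upright and nothing slipped.
- **Bystanders:** I compared them only by eye in the pictures, where nothing appeared to have moved.

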